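# Light up a printed handle on the V-rest for inspection

## Robot

A 7-joint arm with a two-finger parallel gripper is mounted at the origin on the work surface. World frame = base frame: x ahead of the robot, y to its left, z up, the work surface at z = 0. Lengths are in m, angles in degrees, forces in N, time in s.
With the tool pointing down it reaches from about 0.425 to 0.875 m from the base axis. Payload 4.7 kg.
Tool frame: the origin (TCP) lies on the mounting face of the last link; the fingertips stand 182 mm ahead of it and the grasp point (between the pads) lies 164 mm ahead of it; z points along the fingers, y is the line along which they close (so a half turn about z gives the same grasp; the last joint's range is limited). The gripper opens to 87 mm and grips with 3 to 60 N. Pads are 19 mm wide; open, the fingers measure 117 mm over their backs; the gripper's body (75 mm by 190 mm) begins 51 mm behind the grasp point.
Start: joints at [-65.884, 18.392, -4.016, 83.108, 1.295, 78.541, -3.26], TCP at [0.257, 0.597, 0.405] pointing down, gripper open.
Joint ranges: [-163.93, 163.93], [-17.29, 119.83], [-79.2, 71.16], [3.27, 140.29], [-89.18, 269.18], [5.43, 117.66], [-154.24, 154.24]. Speed limits (degrees/s): [147.25, 147.25, 180, 180, 180, 180, 180].

## Interface

Orientations are given as [roll, pitch, yaw] about the fixed x, y, z axes, in that order (R = Rz(yaw) Ry(pitch) Rx(roll)).
In Python, from cell import env gives the robot as it stands.
- The arm moves only by the tool servo_tool, never from a script. Its argument "plan" is a list of rows, each an object with "xyz": the shift along the tool's x, y, z in cm, a list of three; "twist": the turn, a rotation vector about the tool's x, y, z in degrees, a list of three; "jaw": the closure, from 0 (fully open) to 1 (shut). In form: [{"xyz": [x, y, z], "twist": [wx, wy, wz], "jaw": jaw}, ...]. A call has 1 to 10 rows; each row is the pose to reach, as a shift and turn from the pose commanded when the call began, along the tool's axes at that moment; what a row does not reach only later rows make up. A row lasts 1/12 s, in which the tool goes at most 41.7 mm and 7.16 degrees, less where a joint would pass 70% of its speed; a pose out of reach is approached as far as the arm can. A call with a gripper value outside its range is refused whole. The fingers move at their own pace and stop on an object; "newtons" is the grip in N (left out, the last holds). Time passes only in rows, so rows that repeat a pose let the fingers close. It gives the time, the measured TCP pose, the force, the opening and the grip force at its end, in the units of the state.
- env.get_obs(): the state, without advancing time (a new reading comes with each control period).
- env.read_camera(name): name is "scene" or "top"; returns a dict with "img" (400x640x3 uint8, red, green, blue), "camera_matrix" (3x3 intrinsics, pixels), "R" (3x3) and "t" (3): a world point X has camera coordinates R X + t. Camera axes: x right, y down, z forward; pixel columns grow to the right and rows downward; lengths in m; the calibration is good to about 2 mm. A picture is of the moment at which its call begins. There is no depth.
- env.sign_off(): hands the job in; it is judged then, once.
The state is a dict: "time_s": time; "qpos": joint angles; "joint_velocities": joint speeds; "effort": joint torques, N m; "tool_pos": TCP position; "tool_rot": TCP orientation; "force": force on the tool from outside, world axes, zero at the start; "wrist_torque": the same for the moment, N m; "grip_width": finger opening in m; "grasp_force": force on a finger pad.
Only numpy, scipy, OpenCV 4.12 (cv2) and the standard library are available. Lean on these libraries where they do the work, as an engineer would, in place of code of your own. Each camera call takes 0.05 s, during which the arm holds its last target. There are 200 camera calls.

## Task

Check the grey 3D-printed octagonal handle: lay it gently lengthwise in both V-heads of the low metal rest and let go of it. Then draw the aluminium torch straight up out of its socket in the black tool block, tip it until it slants about half-way between upright and level, and hold it up in the air with its lens about 10 cm from the handle, pointing at the middle of the handle. Finish while still holding the torch there, touching nothing else with it, and leave all the other things where they stand.

Things in the scene. Friction and masses are not known exactly. Their poses are not given: they have to be found in the camera images.
- handle_center (a point): centre of the grip of the loose grey 3D-printed file handle, about 70 g: octagonal prism, 34 mm across flats, 130 mm long along this frame's x, lying on a flat on the bench (this point 17 mm above it). Two flats, 14 mm high, are upright (facing +-y) and can be pinched. A round collar, 25 mm in diameter and 14 mm long, is on the +x end only. z up while it lies.
- rest_seat (a point): where the handle's centre lies when seated in the rest: 69 mm above the bench, half-way between the two V-heads; x along the seat, y across, z up. With two of its flats upright the handle's lower slanting flats lie on the V faces; it is stable there, either end first.
- rest: the fixed rest; origin on the bench under rest_seat, same axes. Metal base bar 150 x 60 x 10 mm with two posts at x = +-40 mm, each with an open steel V-head 16 mm thick (along x): two arms, a 90 degree V between them, its bottom 45 mm above the bench, arm tips 66 mm above the bench and 21 mm either side. 64 mm are free between the heads, down to the bar.
- torch_center (a point): centre of the aluminium torch, 141 mm long, about 120 g, round: tube 26 mm in diameter, head 30 mm over the 32 mm next to the lens, rubber button on the tail. z points from lens to tail; the beam runs along -z. Lens 70 mm below this point, tail 71 mm above. At first it stands lens down, tail up, in one of the block's three sockets, this point 80 mm above the bench.
- block_top (a point): centre of the top face of the fixed black tool block, 180 (x) x 64 (y) x 60 mm high, 60 mm above the bench. Three alike round sockets 32.5 mm in diameter and 50 mm deep stand in a row along its x axis, at x = -56, 0 and +56 mm; the torch and its two neighbours stand in them in any order.
- glue_stick: bystander in a socket of the block: white glue stick with a blue cap, 30 mm in diameter, 116 mm long (top 126 mm above the bench); origin at its foot
- deburrer: bystander in a socket of the block: yellow deburring tool, waisted handle 30 mm in diameter with a thin steel blade on top, 137 mm long (top 147 mm above the bench); origin at its foot
- test_cube: bystander: small printed test cube, 20 mm; origin under it
- foot: bystander: small printed round foot, 28 mm in diameter, 18 mm high; origin under it
- gear: bystander: white printed gear, 64 mm in diameter, 18 mm high; origin under it
- boat: bystander: small grey printed boat, 60 mm long, 45 mm high; origin under it
- ipa_bottle: bystander: clear bottle with white cap, 60 mm in diameter, 150 mm high; origin under it
- scraper: bystander: scraper lying on the bench, 200 mm long, at the left
There are look-alikes about, which are no part of the job. Leave any orange or pink look-alike of the part that bears torch_center alone.

How it is judged:
By the outcome, as a careful person would: the job done as asked, in the order asked, and still so for the second after the job is handed in, while the arm keeps its last pose, push and grip.
It also fails if it takes over 54 s, if anything falls off the work surface, if the arm or the gripper's body presses on something with over 40 N, if the wrist force passes 120 N, or if a joint passes its speed limit or range.

## Working session

There is one attempt and no reset: what is moved stays moved. The work goes in short steps, Python scripts to look and compute and a tool call to move; the robot and the scene stay as the last step left them, time stands still between calls to the robot, and variables do not carry over. Pictures are saved under pics/ and viewed, at most 10 in all, crops included, and the job is handed in when it is done.

Besides the shell and the picture viewer there is one more tool, called after "Emit:" by a JSON object that holds its "fn" and its "kwargs", one argument or row to a line. servo_tool: Moves the arm, as the interface text tells. Its arguments: {"type":"object","properties":{"plan":{"type":"array","items":{"type":"object","properties":{"xyz":{"type":"array","items":{"type":"number"}},"twist":{"type":"array","items":{"type":"number"}},"jaw":{"type":"number"}}}},"newtons":{"type":"number"}},"required":["plan"]}

```bash
mkdir -p pics; ls; python3 - <<'E'
from cell import env
import cv2,pickle
for n in ("scene","top"):
    c=env.read_camera(n); pickle.dump(c,open(f"pics/{n}0.pkl","wb"))
    cv2.imwrite(f"pics/{n}0.png",c["img"][:,:,::-1])
    print(c["camera_matrix"],c["R"],c["t"])
print(env.get_obs())
E
```

```text
pics
[[435.97874888   0.         317.83884143]
 [  0.         435.97874888 197.89944023]
 [  0.           0.           1.        ]] [[-0.24548164  0.96939408  0.0037268 ]
 [ 0.68376016  0.17587261 -0.7081955 ]
 [-0.68717597 -0.17130076 -0.70600654]] [ 0.08245685 -0.32821154  1.76654098]
[[392.31172409   0.         321.17500284]
 [  0.         392.31172409 196.52101681]
 [  0.           0.           1.        ]] [[-0.00267612 -0.99995622 -0.00896627]
 [-0.98467981  0.00419833 -0.17432169]
 [ 0.1743517   0.0083624  -0.98464793]] [0.07768601 0.60359899 1.2036153 ]
{'time_s': 0.1, 'qpos': array([-65.88126713,  18.43357279,  -4.01536228,  83.16796043,
         1.29610558,  78.54147432,  -3.25996892]), 'joint_velocities': array([-0.0877149 , -0.12413068,  0.09967034, -0.18260336, -0.04460225,
       -0.14480844,  0.04601778]), 'effort': array([ 2.68180656e-04, -4.92569125e+01, -4.05537849e-01, -3.13399637e+01,
       -6.39991555e-02,  3.94773670e-02,  1.12851985e-04]), 'tool_pos': array([0.25717772, 0.59675387, 0.40378424]), 'tool_rot': array([-1.79902286e+02,  6.65151261e-03,  1.56690959e+02]), 'force': array([-0.20821895, -0.24779913,  0.12396459]), 'wrist_torque': array([ 0.02695853, -0.03536729, -0.00767595]), 'grasp_force': 0.0, 'grip_width': 0.0868655832004261}
```

View pics/scene0.png

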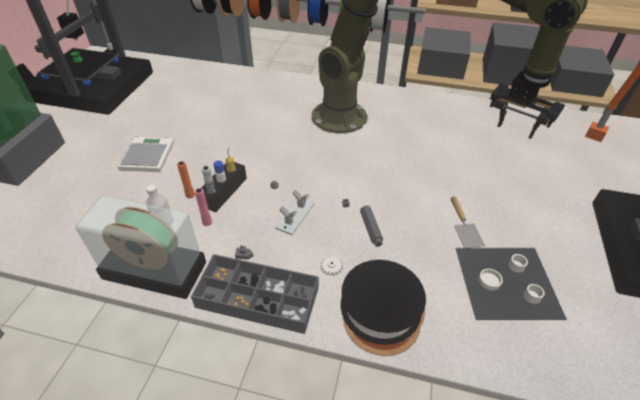

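View pics/top0.png

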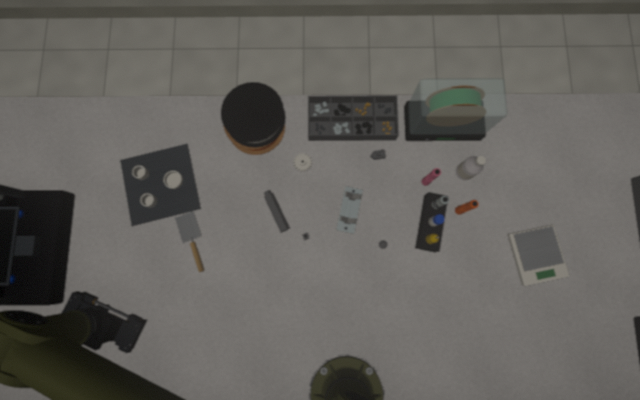

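Scene view: handle about (371,225), rest (296,212), block (222,185) with grey torch at its near socket (208,178). Top view: handle (276,211), rest (350,208), torch (440,200). Now enlarged crops to get edges precisely.

```bash
python3 - <<'E'
import cv2,numpy as np
t=cv2.imread("pics/top0.png")[170:270,250:460]; s=cv2.imread("pics/scene0.png")[145:255,180:390]
f=lambda i:cv2.resize(i,(798,int(i.shape[0]*3.8)),interpolation=cv2.INTER_CUBIC)
for n,i in(("tz",t),("sz",s)):
    g=f(i); g=cv2.convertScaleAbs(g,alpha=1.5 if n=="tz" else 1.1)
    cv2.imwrite(f"pics/{n}.png",g)
E
```

```text
(no output)
```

View pics/tz.png

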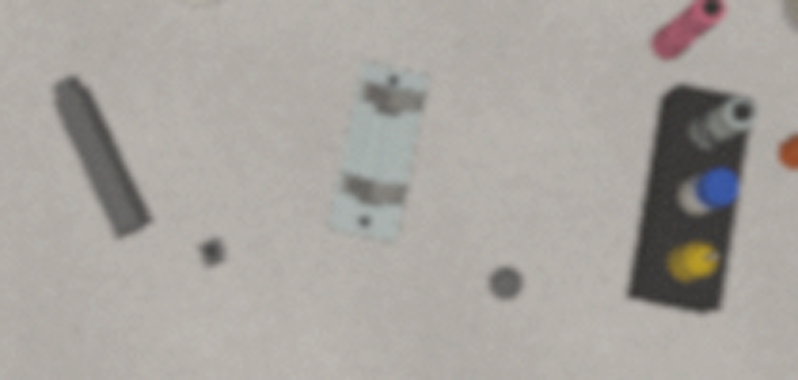

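View pics/sz.png

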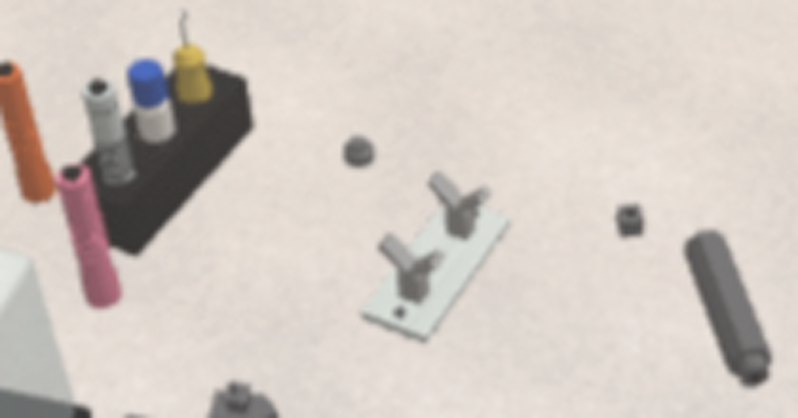

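```bash
cat > h.py <<'E'
import cv2,pickle,numpy as np
from scipy.optimize import least_squares,minimize
C={n:pickle.load(open(f"pics/{n}0.pkl","rb")) for n in("scene","top")}
OFF={"top":(250,170),"scene":(180,145)}
def proj(n,X,C=C):
    c=C[n]; p=(np.atleast_2d(X)@c["R"].T+c["t"])@c["camera_matrix"].T
    return p[:,:2]/p[:,2:]
def px(n,p): return (np.atleast_2d(p).astype(float)+.5)/3.8-.5+OFF[n]
def place(p,L):
    c,s=np.cos(p[2]),np.sin(p[2]); L=np.atleast_2d(L)
    return np.c_[p[0]+c*L[:,0]-s*L[:,1],p[1]+s*L[:,0]+c*L[:,1],L[:,2]]
def fitpts(obs,p0):
    f=lambda p:np.concatenate([(proj(n,place(p,L))-px(n,q)).ravel() for n,L,q in obs])
    r=least_squares(f,p0,loss="soft_l1"); return r.x,r.fun
def ray(n,p,z):
    c=C[n]; d=c["R"].T@np.linalg.solve(c["camera_matrix"],[*p,1]); o=-c["R"].T@c["t"]
    return o+d*(z-o[2])/d[2]
E
cat > m.py <<'E'
from h import *
S=4
def hull(n,X,m,o): 
    q=cv2.convexHull(((proj(n,X)-o+.5)*S-.5).astype(np.float32)); cv2.fillConvexPoly(m,np.round(q*16).astype(np.int32),1,shift=4)
def iou(p,parts,M):
    t=0
    for n,(mk,o) in M.items():
        r=np.zeros_like(mk)
        for L in parts: hull(n,place(p,L),r,o)
        t+=(r&mk).sum()/(r|mk).sum()
    return -t/len(M)
def mask(n,box,th,pt):
    x,y,X,Y=box; g=cv2.cvtColor(C[n]["img"],cv2.COLOR_RGB2GRAY)[y:Y,x:X]
    g=cv2.resize(g,None,fx=S,fy=S,interpolation=cv2.INTER_CUBIC)
    bg=np.median(g); fg=g[int((pt[1]-y)*S),int((pt[0]-x)*S)]
    b=(g<(bg*(1-th)+fg*th)).astype(np.uint8)
    k,l=cv2.connectedComponents(b); return (l==l[int((pt[1]-y)*S),int((pt[0]-x)*S)]).astype(np.uint8),np.array([x,y])
def fit(p0,parts,M):
    best=None
    for d in((0,0,0),(.003,-.003,.05),(-.003,.003,-.05)):
        r=minimize(iou,np.array(p0)+d,args=(parts,M),method="Nelder-Mead",options=dict(initial_simplex=np.array(p0)+d+np.array([[0,0,0],[.006,0,0],[0,.006,0],[0,0,.08]])))
        if best is None or r.fun<best.fun: best=r
    return best.x,best.fun
a=np.arange(8)*np.pi/4+np.pi/8; R=.017/np.cos(np.pi/8)
oc=lambda x,r,a:np.c_[np.full(len(a),x),r*np.cos(a),.017+r*np.sin(a)]
b=np.linspace(0,6.28,24)
for ends in((-.065,.065,.079),(-.072,.058,.072)):
    parts=[np.r_[oc(ends[0],R,a),oc(ends[1],R,a)],np.r_[oc(ends[1],.0125,b),oc(ends[2],.0125,b)]]
    pa=ray("top",px("top",(134,230))[0],.017); pb=ray("top",px("top",(67,78))[0],.017)
    c=(pa+pb)/2; y=np.arctan2(*(pb-pa)[[1,0]])
    Mt={"top":mask("top",(258,180,300,240),.5,(276,211))};Ms={"scene":mask("scene",(350,198,390,252),.5,(371,225))}
    for M in(Mt,Ms,{**Mt,**Ms}):
        x,f=fit((c[0],c[1],y),parts,M); print("handle",ends,x[:2].round(4),np.degrees(x[2]).round(2),round(f,3))
box=np.array([[i*.09,j*.032,k] for i in(-1,1) for j in(-1,1) for k in(0,.06)])
Mt={"top":mask("top",(405,185,456,260),.6,(428,232))}
c=ray("top",(432,222),.03)
x,f=fit((c[0],c[1],np.radians(-10)),[box],Mt); print("block",x[:2].round(4),np.degrees(x[2]).round(2),f)
L=lambda x,y,z:[x,y,z]
print("block sockets",place(x,[[.056,0,.06],[0,0,.06],[-.056,0,.06]]).round(4))
obs=[("top",np.array([[.075,.03,.01],[.075,-.03,.01],[-.075,-.03,.01],[-.075,.03,.01]]),[(362,62),(430,72),(398,241),(329,231)])]
sc=[("scene",np.array([[-.075,.03,.01],[.075,-.03,.01],[.075,.03,.01]])[:0],np.zeros((0,2)))]
c=ray("top",(350,208),.01)
x,f=fitpts(obs,[c[0],c[1],np.radians(-10)]); print("rest top",x[:2].round(4),np.degrees(x[2]).round(2),f.round(1))
obs2=[("scene",np.array([[-.075,.03,.01],[.075,.03,.01],[.075,-.03,.01]]),[(510,221),(427,335),(361,313)])]
x2,f=fitpts(obs2,x); print("rest scene",x2[:2].round(4),np.degrees(x2[2]).round(2),f.round(1))
x3,f=fitpts(obs+obs2,x); print("rest both",x3[:2].round(4),np.degrees(x3[2]).round(2),f.round(1))
def tri(a,b):
    g=lambda X:np.r_[proj("top",X)[0]-px("top",a)[0],proj("scene",X)[0]-px("scene",b)[0]]
    r=least_squares(g,[.6,-.3,.1]); return r.x.round(4),r.fun.round(2)
print("torch tail",tri((741,111),(98,88)), ray("top",px("top",(741,111))[0],.151),ray("scene",px("scene",(98,88))[0],.151))
print("glue top",ray("top",px("top",(719,188))[0],.126),ray("scene",px("scene",(147,68))[0],.126))
E
python3 m.py
```

```text
handle (-0.065, 0.065, 0.079) [0.5591 0.222 ] 26.06 -0.959
handle (-0.065, 0.065, 0.079) [0.5568 0.2221] 25.98 -0.958
handle (-0.065, 0.065, 0.079) [0.5583 0.2222] 25.92 -0.95
handle (-0.072, 0.058, 0.072) [0.5654 0.2248] 26.1 -0.957
handle (-0.072, 0.058, 0.072) [0.563  0.2253] 25.83 -0.957
handle (-0.072, 0.058, 0.072) [0.5644 0.225 ] 25.62 -0.949
block [ 0.5229 -0.2766] -12.88 -0.7937038645245332
block sockets [[ 0.5775 -0.289   0.06  ]
 [ 0.5229 -0.2766  0.06  ]
 [ 0.4683 -0.2641  0.06  ]]
rest top [ 0.5685 -0.0176] -11.26 [-0.1 -0.3 -0.2  0.5  0.1  0.3  0.2 -0.6]
rest scene [ 0.5687 -0.0156] -12.01 [ 0.2 -0.9 -0.2  0.8 -0.  -0.1]
rest both [ 0.5683 -0.0169] -11.36 [-0.3 -0.2 -0.4  0.5 -0.1  0.4 -0.  -0.5 -0.3 -1.2 -0.3  0.7 -0.2 -0.1]
torch tail (array([ 0.5781, -0.2882,  0.1511]), array([ 0.01, -0.  ,  0.01,  0.  ])) [ 0.57809968 -0.28816471  0.151     ] [ 0.57802578 -0.28827764  0.151     ]
glue top [ 0.52121873 -0.27520907  0.126     ] [ 0.51922222 -0.27622513  0.126     ]
```

```bash
cat > d.py <<'E'
import sys,numpy as np
from scipy.spatial.transform import Rotation as Ro
from cell import env
def delta(g,rpy):  # grasp point target, tool rpy
    o=env.get_obs(); R0=Ro.from_euler("xyz",o["tool_rot"],degrees=True); R1=Ro.from_euler("xyz",rpy,degrees=True)
    t=np.array(g)-R1.apply([0,0,.164])
    print("xyz cm",(R0.inv().apply(t-o["tool_pos"])*100).round(2),"twist",(R0.inv()*R1).as_rotvec(degrees=True).round(2),"now",(o["tool_pos"]+R0.apply([0,0,.164])).round(4),o["tool_rot"].round(1),"F",o["force"].round(1),"w",o["grip_width"].round(4),o["grasp_force"],"t",o["time_s"])
if __name__=="__main__":
    a=list(map(float,sys.argv[1:])); delta(a[:3],a[3:6] if len(a)==6 else [180,0,a[3]])
E
python3 d.py .5583 .2222 .11 -154; python3 -c "
from h import *
print(ray('top',px('top',(790,152))[0],.14),ray('scene',px('scene',(38,195))[0],.0),ray('scene',px('scene',(8,70))[0],.141))"
```

```text
[ 0.54749093 -0.32768855  0.14      ] [ 0.56790591 -0.37841252  0.        ] [ 0.56549976 -0.37475711  0.141     ]Traceback (most recent call last):
  File "d.py", line 9, in <module>
    a=list(map(float,sys.argv[1:])); delta(a[:3],a[3:6] if len(a)==6 else [180,0,a[3]])
                                     ~~~~~^^^^^^^^^^^^^^^^^^^^^^^^^^^^^^^^^^^^^^^^^^^^^
  File "d.py", line 7, in delta
    print("xyz cm",(R0.inv().apply(t-o["tool_pos"])*100).round(2),"twist",(R0.inv()*R1).as_rotvec(degrees=True).round(2),"now",(o["tool_pos"]+R0.apply([0,0,.164])).round(4),o["tool_rot"].round(1),"F",o["force"].round(1),"w",o["grip_width"].round(4),o["grasp_force"],"t",o["time_s"])
                                                                                                                                                                                                                                ^^^^^^^^^^^^^^^^^^^^^
AttributeError: 'float' object has no attribute 'round'
```

```bash
sed -i 's/o\["grip_width"\].round(4)/round(o["grip_width"],4)/' d.py; python3 d.py .5583 .2222 .11 -154
```

```text
xyz cm [-42.47 -22.46  13.02] twist [-9.000e-02 -4.000e-02 -4.931e+01] now [0.2571 0.5965 0.2398] [-179.9    0.   156.7] F [-0.2 -0.2  0.1] w 0.0869 0.0 t 0.1
```

Emit:
{"fn": "servo_tool", "kwargs": {
  "plan": [
    {"xyz":[-2,-1,0.5],"twist":[0,0,-3],"jaw":0.2},
    {"xyz":[-42.5,-22.5,8],"twist":[0,0,-49.3],"jaw":0.2},
    {"xyz":[-42.5,-22.5,8],"twist":[0,0,-49.3],"jaw":0.2},
    {"xyz":[-42.5,-22.5,8],"twist":[0,0,-49.3],"jaw":0.2},
    {"xyz":[-42.5,-22.5,8],"twist":[0,0,-49.3],"jaw":0.2},
    {"xyz":[-42.5,-22.5,8],"twist":[0,0,-49.3],"jaw":0.2},
    {"xyz":[-42.5,-22.5,8],"twist":[0,0,-49.3],"jaw":0.2},
    {"xyz":[-42.5,-22.5,8],"twist":[0,0,-49.3],"jaw":0.2},
    {"xyz":[-42.5,-22.5,8],"twist":[0,0,-49.3],"jaw":0.2},
    {"xyz":[-42.5,-22.5,8],"twist":[0,0,-49.3],"jaw":0.2}
  ],
  "newtons": 20
}}

```text
time_s: 0.93
tool_pos: [0.497, 0.2981, 0.3405]
tool_rot: [180.0, -0.0, -154.0]
force: [1.2, 0.9, -0.5]
grip_width: 0.0698
grasp_force: 0.0
```

```bash
python3 d.py .5583 .2222 .08 -154
```

```text
xyz cm [-2.18 -9.51  9.65] twist [ 0.   -0.02  0.02] now [0.497  0.2981 0.1765] [ 180.   -0. -154.] F [ 1.2  0.9 -0.5] w 0.0698 0.0 t 0.9333
```

Emit:
{"fn": "servo_tool", "kwargs": {
  "plan": [
    {"xyz":[-2.2,-9.5,9.6],"twist":[0,0,0],"jaw":0.2},
    {"xyz":[-2.2,-9.5,9.6],"twist":[0,0,0],"jaw":0.2},
    {"xyz":[-2.2,-9.5,9.6],"twist":[0,0,0],"jaw":0.2},
    {"xyz":[-2.2,-9.5,9.6],"twist":[0,0,0],"jaw":0.2},
    {"xyz":[-2.2,-9.5,9.6],"twist":[0,0,0],"jaw":0.2},
    {"xyz":[-2.2,-9.5,9.6],"twist":[0,0,0],"jaw":0.2}
  ]
}}

```text
time_s: 1.43
tool_pos: [0.5574, 0.2246, 0.2448]
tool_rot: [179.9, -0.1, -154.0]
force: [-0.6, 0.6, 0.9]
grip_width: 0.0693
grasp_force: 0.0
```

```bash
python3 d.py .5583 .2222 .022 -154; python3 - <<'E'
from cell import env
import cv2
c=env.read_camera("scene")["img"][160:270,290:440,::-1]; t=env.read_camera("top")["img"][150:260,220:370,::-1]
cv2.imwrite("pics/a.png",cv2.resize(cv2.vconcat([c,cv2.convertScaleAbs(t,alpha=1.4)]),None,fx=2.7,fy=2.7,interpolation=cv2.INTER_CUBIC))
E
```

```text
xyz cm [ 0.02 -0.26  5.88] twist [ 0.05 -0.07 -0.04] now [0.5572 0.2247 0.0808] [ 1.799e+02 -1.000e-01 -1.540e+02] F [-0.6  0.6  0.9] w 0.0693 0.0 t 1.4333
```

View pics/a.png

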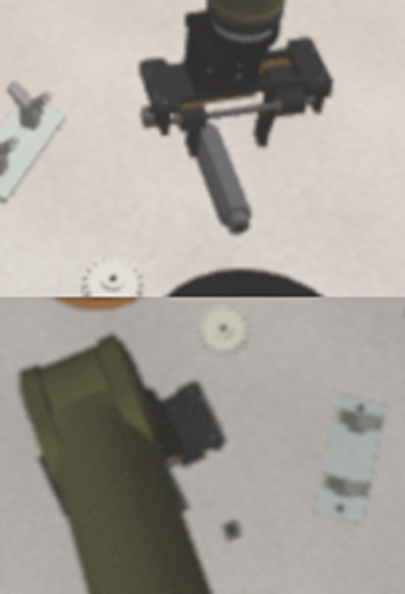

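The gripper straddles the handle (scene crop fingers at (190,135) and (262,130), handle between). Descend.

Emit:
{"fn": "servo_tool", "kwargs": {
  "plan": [
    {"xyz":[0,-0.2,3],"twist":[0,0,0],"jaw":0.2},
    {"xyz":[0,-0.2,4.8],"twist":[0,0,0],"jaw":0.2},
    {"xyz":[0,-0.2,5.8],"twist":[0,0,0],"jaw":0.2},
    {"xyz":[0,-0.2,5.8],"twist":[0,0,0],"jaw":0.2},
    {"xyz":[0,-0.2,5.8],"twist":[0,0,0],"jaw":0.2}
  ]
}}

```text
time_s: 1.95
tool_pos: [0.5584, 0.2238, 0.188]
tool_rot: [180.0, 0.1, -153.9]
force: [0.2, 0.2, 0.7]
grip_width: 0.0694
grasp_force: 0.0
```

```bash
python3 d.py .5583 .2222 .022 -154
```

```text
xyz cm [ 0.08 -0.14  0.2 ] twist [0.03 0.06 0.11] now [0.5585 0.224  0.024 ] [ 1.800e+02  1.000e-01 -1.539e+02] F [0.2 0.2 0.7] w 0.0694 0.0 t 1.95
```

Emit:
{"fn": "servo_tool", "kwargs": {
  "plan": [
    {"xyz":[0.1,-0.1,0.2],"twist":[0,0,0],"jaw":0.4},
    {"xyz":[0.1,-0.1,0.2],"twist":[0,0,0],"jaw":0.5},
    {"xyz":[0.1,-0.1,0.2],"twist":[0,0,0],"jaw":0.6},
    {"xyz":[0.1,-0.1,0.2],"twist":[0,0,0],"jaw":1},
    {"xyz":[0.1,-0.1,0.2],"twist":[0,0,0],"jaw":1},
    {"xyz":[0.1,-0.1,0.2],"twist":[0,0,0],"jaw":1},
    {"xyz":[0.1,-0.1,0.2],"twist":[0,0,0],"jaw":1},
    {"xyz":[0.1,-0.1,0.2],"twist":[0,0,0],"jaw":1},
    {"xyz":[0.1,-0.1,0.2],"twist":[0,0,0],"jaw":1}
  ],
  "newtons": 20
}}

```text
time_s: 2.7
tool_pos: [0.5582, 0.2211, 0.1853]
tool_rot: [180.0, 0.0, -154.0]
force: [-0.0, -0.2, 1.6]
grip_width: 0.0343
grasp_force: 20.0
```

```bash
python3 d.py .5685 -.0173 .15 168.7
```

```text
xyz cm [  9.52 -21.88 -12.88] twist [1.000e-02 1.000e-02 3.729e+01] now [0.5582 0.2211 0.0213] [ 180.    0. -154.] F [-0.  -0.2  1.6] w 0.0343 19.99814008071553 t 2.7
```

Gripped at 34.3 mm, flats parallel. Lift and carry.

Emit:
{"fn": "servo_tool", "kwargs": {
  "plan": [
    {"xyz":[0,0,-2],"twist":[0,0,0],"jaw":1},
    {"xyz":[0,0,-5],"twist":[0,0,0],"jaw":1},
    {"xyz":[0,0,-9],"twist":[0,0,0],"jaw":1},
    {"xyz":[1.5,-3,-12],"twist":[0,0,6],"jaw":1},
    {"xyz":[3,-6.5,-13],"twist":[0,0,12],"jaw":1},
    {"xyz":[4.5,-10,-13],"twist":[0,0,18],"jaw":1},
    {"xyz":[6,-13.5,-13],"twist":[0,0,24],"jaw":1},
    {"xyz":[7.5,-17,-13],"twist":[0,0,30],"jaw":1},
    {"xyz":[8.7,-20,-13],"twist":[0,0,35],"jaw":1},
    {"xyz":[9.5,-21.9,-13],"twist":[0,0,37.3],"jaw":1}
  ]
}}

```text
time_s: 3.53
tool_pos: [0.5683, -0.0219, 0.3151]
tool_rot: [-179.9, 0.0, 168.2]
force: [-0.1, -1.6, -0.6]
grip_width: 0.0337
grasp_force: 20.0
```

Emit:
{"fn": "servo_tool", "kwargs": {
  "plan": [
    {"xyz":[0,0,0],"twist":[0,0,0],"jaw":1},
    {"xyz":[0,0,0],"twist":[0,0,0],"jaw":1}
  ]
}}

```text
time_s: 3.7
tool_pos: [0.5687, -0.0182, 0.3148]
tool_rot: [180.0, -0.0, 168.6]
force: [0.4, 0.5, -1.4]
grip_width: 0.0338
grasp_force: 20.0
```

```bash
python3 d.py .5685 -.0173 .085 168.7;  python3 - <<'E'
from cell import env
import cv2
c=env.read_camera("scene")["img"][130:240,230:380,::-1]; t=env.read_camera("top")["img"][150:260,280:430,::-1]
cv2.imwrite("pics/b.png",cv2.resize(cv2.vconcat([c,cv2.convertScaleAbs(t,alpha=1.4)]),None,fx=2.7,fy=2.7,interpolation=cv2.INTER_CUBIC))
E
```

```text
xyz cm [0.03 0.08 6.58] twist [ 0.02 -0.02 -0.08] now [ 0.5686 -0.0181  0.1508] [180.   -0.  168.6] F [ 0.4  0.5 -1.4] w 0.0338 19.997895058477297 t 3.7
```

View pics/b.png

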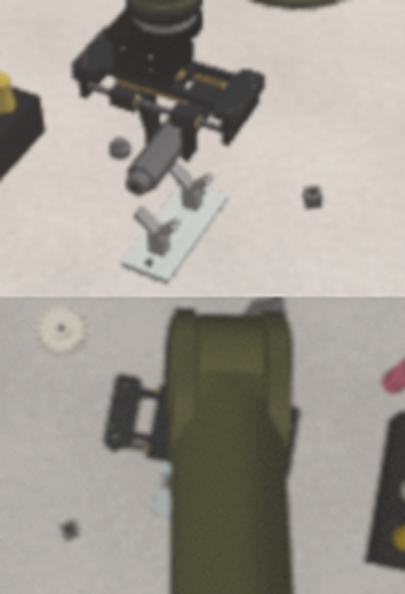

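Handle is aligned above the rest. Descend.

Emit:
{"fn": "servo_tool", "kwargs": {
  "plan": [
    {"xyz":[0,0.1,2.5],"twist":[0,0,0],"jaw":1},
    {"xyz":[0,0.1,4.5],"twist":[0,0,0],"jaw":1},
    {"xyz":[0,0.1,6],"twist":[0,0,0],"jaw":1},
    {"xyz":[0,0.1,6.7],"twist":[0,0,0],"jaw":1},
    {"xyz":[0,0.1,6.9],"twist":[0,0,0],"jaw":1},
    {"xyz":[0,0.1,6.9],"twist":[0,0,0],"jaw":1},
    {"xyz":[0,0.1,6.9],"twist":[0,0,0],"jaw":1}
  ]
}}

```text
time_s: 4.38
tool_pos: [0.5695, -0.0158, 0.247]
tool_rot: [180.0, 0.1, 168.8]
force: [0.1, -0.3, -0.4]
grip_width: 0.0337
grasp_force: 20.0
```

```bash
python3 d.py .5685 -.0173 .0735 168.7
```

```text
xyz cm [ 0.07 -0.17  0.95] twist [0.04 0.08 0.06] now [ 0.5697 -0.0157  0.083 ] [1.800e+02 1.000e-01 1.688e+02] F [ 0.1 -0.3 -0.4] w 0.0337 19.99757361074444 t 4.3833
```

Emit:
{"fn": "servo_tool", "kwargs": {
  "plan": [
    {"xyz":[0,-0.1,0.2],"twist":[0,0,0],"jaw":1},
    {"xyz":[0,-0.1,0.4],"twist":[0,0,0],"jaw":1},
    {"xyz":[0,-0.1,0.6],"twist":[0,0,0],"jaw":1},
    {"xyz":[0,-0.1,0.7],"twist":[0,0,0],"jaw":1},
    {"xyz":[0,-0.1,0.8],"twist":[0,0,0],"jaw":1},
    {"xyz":[0,-0.1,0.8],"twist":[0,0,0],"jaw":1},
    {"xyz":[0,-0.1,0.8],"twist":[0,0,0],"jaw":1}
  ],
  "newtons": 15
}}

```text
time_s: 4.97
tool_pos: [0.5687, -0.0173, 0.2381]
tool_rot: [180.0, -0.0, 168.7]
force: [-0.2, 1.4, -1.1]
grip_width: 0.034
grasp_force: 15.0
```

```bash
python3 d.py .5685 -.0173 .0735 168.7
```

```text
xyz cm [ 0.02 -0.01  0.06] twist [ 0.02 -0.   -0.  ] now [ 0.5687 -0.0172  0.0741] [180.   -0.  168.7] F [-0.2  1.4 -1.1] w 0.034 14.998812285193708 t 4.9667
```

Emit:
{"fn": "servo_tool", "kwargs": {
  "plan": [
    {"xyz":[0,0,0.05],"twist":[0,0,0],"jaw":1},
    {"xyz":[0,0,0.1],"twist":[0,0,0],"jaw":1},
    {"xyz":[0,0,0.1],"twist":[0,0,0],"jaw":1},
    {"xyz":[0,0,0.1],"twist":[0,0,0],"jaw":1}
  ],
  "newtons": 8
}}

```text
time_s: 5.3
tool_pos: [0.5688, -0.0173, 0.2378]
tool_rot: [180.0, 0.0, 168.7]
force: [-2.7, 1.2, 6.3]
grip_width: 0.034
grasp_force: 8.0
```

```bash
python3 d.py .5685 -.0173 .0735 168.7
```

```text
xyz cm [ 0.03 -0.    0.03] twist [ 0.04  0.02 -0.02] now [ 0.5689 -0.0172  0.0738] [180.    0.  168.7] F [-2.7  1.2  6.3] w 0.034 8.013184454612201 t 5.3
```

Contact with about 6 N, seated. Release and retreat.

Emit:
{"fn": "servo_tool", "kwargs": {
  "plan": [
    {"xyz":[0,0,0],"twist":[0,0,0],"jaw":0.58},
    {"xyz":[0,0,0],"twist":[0,0,0],"jaw":0.55},
    {"xyz":[0,0,0],"twist":[0,0,0],"jaw":0.5},
    {"xyz":[0,0,0],"twist":[0,0,0],"jaw":0.4},
    {"xyz":[0,0,0],"twist":[0,0,0],"jaw":0.35},
    {"xyz":[0,0,0],"twist":[0,0,0],"jaw":0.35},
    {"xyz":[0,0,-1],"twist":[0,0,0],"jaw":0.35},
    {"xyz":[0,0,-3],"twist":[0,0,0],"jaw":0.35},
    {"xyz":[0,0,-7],"twist":[0,0,0],"jaw":0.35},
    {"xyz":[0,0,-11],"twist":[0,0,0],"jaw":0.35}
  ]
}}

```text
time_s: 6.13
tool_pos: [0.568, -0.0175, 0.3477]
tool_rot: [-179.9, -0.2, 168.7]
force: [0.5, 0.1, 0.3]
grip_width: 0.0563
grasp_force: 0.0
```

```bash
python3 d.py .578 -.288 .22 167.3
```

```text
xyz cm [ -6.28 -26.33  -3.62] twist [-0.06 -0.17  1.38] now [ 0.5675 -0.0175  0.1837] [-179.9   -0.2  168.7] F [0.5 0.1 0.3] w 0.0563 0.0 t 6.1333
```

Emit:
{"fn": "servo_tool", "kwargs": {
  "plan": [
    {"xyz":[-0.5,-2,-3],"twist":[0,0,0],"jaw":0.4},
    {"xyz":[-6.3,-26.3,-3.6],"twist":[0,0.2,1.4],"jaw":0.4},
    {"xyz":[-6.3,-26.3,-3.6],"twist":[0,0.2,1.4],"jaw":0.4},
    {"xyz":[-6.3,-26.3,-3.6],"twist":[0,0,1.4],"jaw":0.4},
    {"xyz":[-6.3,-26.3,-3.6],"twist":[0,0,1.4],"jaw":0.4},
    {"xyz":[-6.3,-26.3,-3.6],"twist":[0,0,1.4],"jaw":0.4},
    {"xyz":[-6.3,-26.3,-3.6],"twist":[0,0,1.4],"jaw":0.4},
    {"xyz":[-6.3,-26.3,-3.6],"twist":[0,0,1.4],"jaw":0.4},
    {"xyz":[-6.3,-26.3,-3.6],"twist":[0,0,1.4],"jaw":0.4},
    {"xyz":[-6.3,-26.3,-3.6],"twist":[0,0,1.4],"jaw":0.4}
  ]
}}

```text
time_s: 6.97
tool_pos: [0.5789, -0.2875, 0.3834]
tool_rot: [180.0, 0.0, 167.3]
force: [0.8, 0.4, -0.5]
grip_width: 0.0521
grasp_force: 0.0
```

```bash
python3 d.py .578 -.288 .18 167.3;  python3 - <<'E'
from cell import env
import cv2
c=env.read_camera("scene")["img"][130:240,180:330,::-1]; t=env.read_camera("top")["img"][150:260,320:470,::-1]
cv2.imwrite("pics/c.png",cv2.resize(cv2.vconcat([c,cv2.convertScaleAbs(t,alpha=1.4)]),None,fx=2.7,fy=2.7,interpolation=cv2.INTER_CUBIC))
E
```

```text
xyz cm [ 0.08 -0.07  3.94] twist [ 0.05  0.01 -0.04] now [ 0.579  -0.2874  0.2194] [180.    0.  167.3] F [ 0.8  0.4 -0.5] w 0.0521 0.0 t 6.9667
```

View pics/c.png

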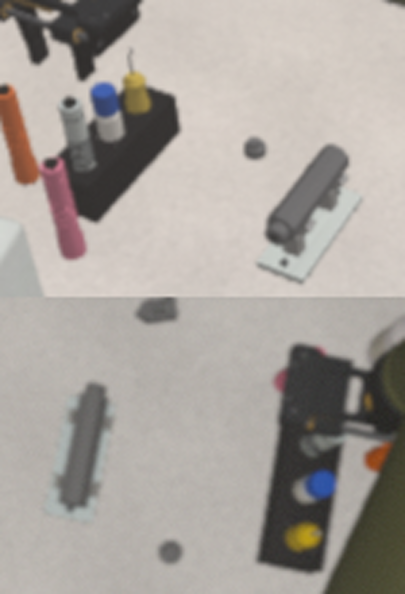

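The handle lies seated in both heads (scene crop (307,195)); the gripper is over the torch. Descend.

Emit:
{"fn": "servo_tool", "kwargs": {
  "plan": [
    {"xyz":[0.1,0,2.5],"twist":[0,0,0],"jaw":0.4},
    {"xyz":[0.1,0,4.5],"twist":[0,0,0],"jaw":0.4},
    {"xyz":[0.1,0,6],"twist":[0,0,0],"jaw":0.4},
    {"xyz":[0.1,0,7.5],"twist":[0,0,0],"jaw":0.4},
    {"xyz":[0.1,0,8.7],"twist":[0,0,0],"jaw":0.4},
    {"xyz":[0.1,0,9.7],"twist":[0,0,0],"jaw":0.4},
    {"xyz":[0.1,0,10.2],"twist":[0,0,0],"jaw":0.4},
    {"xyz":[0.1,0,10.2],"twist":[0,0,0],"jaw":0.4},
    {"xyz":[0.1,0,10.2],"twist":[0,0,0],"jaw":0.4}
  ]
}}

```text
time_s: 7.82
tool_pos: [0.5782, -0.2873, 0.2814]
tool_rot: [180.0, 0.0, 167.3]
force: [1.0, 0.1, 0.9]
grip_width: 0.0521
grasp_force: 0.0
```

```bash
python3 d.py .578 -.288 .117 167.3
```

```text
xyz cm [ 0.   -0.07  0.04] twist [0.   0.03 0.01] now [ 0.5783 -0.2873  0.1174] [180.    0.  167.3] F [1.  0.1 0.9] w 0.0521 0.0 t 7.8167
```

Emit:
{"fn": "servo_tool", "kwargs": {
  "plan": [
    {"xyz":[0,-0.1,0],"twist":[0,0,0],"jaw":0.55},
    {"xyz":[0,-0.1,0],"twist":[0,0,0],"jaw":0.62},
    {"xyz":[0,-0.1,0],"twist":[0,0,0],"jaw":0.66},
    {"xyz":[0,-0.1,0],"twist":[0,0,0],"jaw":1},
    {"xyz":[0,-0.1,0],"twist":[0,0,0],"jaw":1},
    {"xyz":[0,-0.1,0],"twist":[0,0,0],"jaw":1},
    {"xyz":[0,-0.1,0],"twist":[0,0,0],"jaw":1}
  ],
  "newtons": 35
}}

```text
time_s: 8.4
tool_pos: [0.5778, -0.2885, 0.2813]
tool_rot: [-180.0, 0.0, 167.3]
force: [0.0, 0.2, 2.5]
grip_width: 0.0247
grasp_force: 35.0
```

Emit:
{"fn": "servo_tool", "kwargs": {
  "plan": [
    {"xyz":[0,0,-0.5],"twist":[0,0,0],"jaw":1},
    {"xyz":[0,0,-1.2],"twist":[0,0,0],"jaw":1},
    {"xyz":[0,0,-2],"twist":[0,0,0],"jaw":1},
    {"xyz":[0,0,-3],"twist":[0,0,0],"jaw":1},
    {"xyz":[0,0,-4.2],"twist":[0,0,0],"jaw":1},
    {"xyz":[0,0,-5.5],"twist":[0,0,0],"jaw":1},
    {"xyz":[0,0,-7],"twist":[0,0,0],"jaw":1},
    {"xyz":[0,0,-8.5],"twist":[0,0,0],"jaw":1},
    {"xyz":[0,0,-10],"twist":[0,0,0],"jaw":1},
    {"xyz":[0,0,-11.5],"twist":[0,0,0],"jaw":1}
  ]
}}

```text
time_s: 9.23
tool_pos: [0.5777, -0.2881, 0.3982]
tool_rot: [180.0, 0.1, 167.3]
force: [0.1, 0.3, -1.4]
grip_width: 0.0248
grasp_force: 35.0
```

Emit:
{"fn": "servo_tool", "kwargs": {
  "plan": [
    {"xyz":[0,0,-1.5],"twist":[0,0,0],"jaw":1},
    {"xyz":[0,0,-2.5],"twist":[0,0,0],"jaw":1},
    {"xyz":[0,0,-3],"twist":[0,0,0],"jaw":1},
    {"xyz":[0,0,-3],"twist":[0,0,0],"jaw":1}
  ]
}}

```text
time_s: 9.57
tool_pos: [0.5779, -0.2885, 0.428]
tool_rot: [-180.0, 0.2, 167.3]
force: [-0.1, 0.1, -1.1]
grip_width: 0.0248
grasp_force: 35.0
```

```bash
cat > goal.py <<'E'
import numpy as np
from d import *
R=Ro.from_euler("xyz",[180,0,168.7],degrees=True)*Ro.from_rotvec([-45,0,0],degrees=True)
H=np.array([.5687,-.0172,.069]); z=R.apply([0,0,1])
print(z); delta(H-z*(.112+.107),R.as_euler("xyz",degrees=True))
E
python3 goal.py
```

```text
[ 0.13855485  0.69339927 -0.70710678]
xyz cm [ 6.22 -0.81  8.8 ] twist [-45.     0.7   -1.26] now [ 0.5783 -0.2886  0.264 ] [-180.     0.2  167.3] F [-0.1  0.1 -1.1] w 0.0248 34.9910174170509 t 9.5667
```

Emit:
{"fn": "servo_tool", "kwargs": {
  "plan": [
    {"xyz":[0,0,0],"twist":[-4,0,0],"jaw":1},
    {"xyz":[0,0,0],"twist":[-10,0,0],"jaw":1},
    {"xyz":[0,0,0],"twist":[-16,0,0],"jaw":1},
    {"xyz":[1,0,0],"twist":[-22,0,0],"jaw":1},
    {"xyz":[2,0,0],"twist":[-28,0,0],"jaw":1},
    {"xyz":[3,0,0],"twist":[-34,0,-0.5],"jaw":1},
    {"xyz":[4,0,0],"twist":[-39,0.5,-1],"jaw":1},
    {"xyz":[5,0,0],"twist":[-43,0.7,-1.3],"jaw":1},
    {"xyz":[6,0,0],"twist":[-45,0.7,-1.3],"jaw":1},
    {"xyz":[6,0,0],"twist":[-45,0.7,-1.3],"jaw":1}
  ]
}}

```text
time_s: 10.4
tool_pos: [0.5173, -0.2761, 0.4248]
tool_rot: [135.0, -0.3, 168.6]
force: [0.1, -0.9, -1.4]
grip_width: 0.0248
grasp_force: 35.0
```

```bash
python3 goal.py; python3 -c "
from cell import env; print(env.get_obs()['qpos'].round(1))"
```

```text
[ 0.13855485  0.69339927 -0.70710678]
xyz cm [-0.02 -6.5   5.52] twist [ 0.05 -0.15 -0.32] now [ 0.5396 -0.1622  0.3089] [135.   -0.3 168.6] F [ 0.1 -0.9 -1.4] w 0.0248 34.99029472935945 t 10.4
[ 17.9  18.6  24.1  88.6 -45.4  99.8 123.4]
```

Emit:
{"fn": "servo_tool", "kwargs": {
  "plan": [
    {"xyz":[0,-1,0.8],"twist":[0,0,0],"jaw":1},
    {"xyz":[0,-2.5,2],"twist":[0,0,0],"jaw":1},
    {"xyz":[0,-4,3.4],"twist":[0,0,0],"jaw":1},
    {"xyz":[0,-5.3,4.5],"twist":[0,0,-0.3],"jaw":1},
    {"xyz":[0,-6.1,5.2],"twist":[0,0,-0.3],"jaw":1},
    {"xyz":[0,-6.5,5.5],"twist":[0,0,-0.3],"jaw":1},
    {"xyz":[0,-6.5,5.5],"twist":[0,0,-0.3],"jaw":1},
    {"xyz":[0,-6.5,5.5],"twist":[0,0,-0.3],"jaw":1}
  ]
}}

```text
time_s: 11.07
tool_pos: [0.518, -0.282, 0.3416]
tool_rot: [135.0, 0.1, 169.0]
force: [-0.1, 0.1, -0.2]
grip_width: 0.0244
grasp_force: 35.0
```

```bash
python3 goal.py;  python3 - <<'E'
from cell import env
import cv2,pickle
for n,(x,y) in(("scene",(190,120)),("top",(320,150))):
    c=env.read_camera(n); pickle.dump(c,open(f"pics/{n}1.pkl","wb"))
    i=c["img"][y:y+110,x:x+150,::-1]
    if n=="scene": a=i
    else: a=cv2.vconcat([a,cv2.convertScaleAbs(i,alpha=1.4)])
cv2.imwrite("pics/e.png",cv2.resize(a,None,fx=2.7,fy=2.7,interpolation=cv2.INTER_CUBIC))
E
```

```text
[ 0.13855485  0.69339927 -0.70710678]
xyz cm [ 0.22 -0.21  0.04] twist [-0.01 -0.11  0.26] now [ 0.5404 -0.1683  0.2256] [1.35e+02 1.00e-01 1.69e+02] F [-0.1  0.1 -0.2] w 0.0244 34.99075335916132 t 11.0667
```

View pics/e.png

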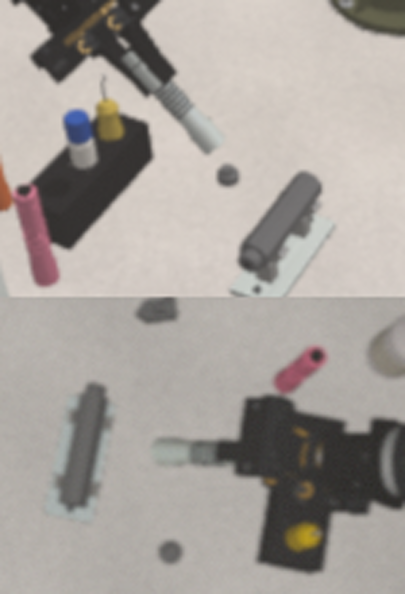

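The torch is slanting down at the handle, lens end about (213,143) in the scene crop and (153,452) in the top crop. Check against the expected position.

```bash
python3 - <<'E'
from h import *
from cell import env
from scipy.spatial.transform import Rotation as Ro
o=env.get_obs();R=Ro.from_euler("xyz",o["tool_rot"],degrees=True);z=R.apply([0,0,1]);g=o["tool_pos"]+R.apply([0,0,.164])
C1=C
for n,(x,y,dy) in{"scene":(190,120,0),"top":(320,150,297)}.items():
    f=lambda X:((proj(n,X)-[x,y]+.5)*2.7+[0,dy]).round(0).tolist()
    b=np.linspace(0,6.28,9); u=R.apply(np.c_[np.cos(b),np.sin(b),0*b])*.015
    print(n,"lens rim",f(g+z*.107+u),"head start",f(g+z*.075),"target",f([.5687,-.0172,.069]))
t=np.array([.5687,-.0172,.069])-g; print("miss",np.linalg.norm(t-z*(t@z)),"lens-dist",t@z-.107)
E
```

```text
scene lens rim [[222.0, 138.0], [225.0, 137.0], [223.0, 142.0], [216.0, 149.0], [208.0, 155.0], [205.0, 155.0], [207.0, 151.0], [214.0, 144.0], [222.0, 138.0]] head start [[195.0, 125.0]] target [[281.0, 219.0]]
top lens rim [[158.0, 465.0], [153.0, 459.0], [152.0, 448.0], [156.0, 440.0], [162.0, 438.0], [168.0, 445.0], [168.0, 455.0], [164.0, 463.0], [158.0, 465.0]] head start [[184.0, 453.0]] target [[84.0, 451.0]]
miss 0.002993924394832438 lens-dist 0.11305763965828396
```

Emit:
{"fn": "servo_tool", "kwargs": {
  "plan": [
    {"xyz":[0.2,-0.1,0.2],"twist":[0,0,0.2],"jaw":1},
    {"xyz":[0.2,-0.1,0.2],"twist":[0,0,0.2],"jaw":1},
    {"xyz":[0.2,-0.1,0.2],"twist":[0,0,0.2],"jaw":1},
    {"xyz":[0.2,-0.1,0.2],"twist":[0,0,0.2],"jaw":1},
    {"xyz":[0.2,-0.1,0.2],"twist":[0,0,0.2],"jaw":1},
    {"xyz":[0.2,-0.1,0.2],"twist":[0,0,0.2],"jaw":1}
  ]
}}

```text
time_s: 11.67
tool_pos: [0.5158, -0.2811, 0.3392]
tool_rot: [135.0, -0.1, 168.8]
force: [0.1, -1.2, -1.7]
grip_width: 0.0247
grasp_force: 35.0
```

```bash
python3 goal.py; python3 -c "
from cell import env
print(env.sign_off())"
```

```text
[ 0.13855485  0.69339927 -0.70710678]
xyz cm [-0.02 -0.08 -0.17] twist [ 0.   -0.11  0.02] now [ 0.5382 -0.1673  0.2232] [ 1.350e+02 -1.000e-01  1.688e+02] F [ 0.1 -1.2 -1.7] w 0.0247 34.99053780455142 t 11.6667
the job is handed in; nothing more can be done
None
```

The job is handed in at 11.7 s: the handle lies released in both V-heads, and the torch is held in the air at 45°, its lens about 11 cm from the handle's centre (about 9.5 cm from its surface), pointing at its middle to within about 1 mm by the arm's own readings.

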